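Put the wax mould in the cooling drawer and close it

ROBOT

A 6-joint arm with a two-finger parallel gripper is mounted at the origin on the work surface. World frame = base frame: x ahead of the robot, y to its left, z up, the work surface at z = 0. Lengths are in mm, angles in degrees, forces in N, time in s.
With the tool pointing down it reaches from about 300 to 850 mm from the base axis. Payload 4.2 kg.
Tool frame: the origin (TCP) lies on the centre line of the jaws, within the pads' length; the fingertips stand 11 mm ahead of it and the grasp point (between the pads) lies 8 mm behind it; z points along the fingers, y is the line along which they close (so a half turn about z gives the same grasp; the last joint's range is limited). The gripper opens to 91 mm and grips with 3 to 60 N. Pads are 32 mm wide; open, the fingers measure 118 mm over their backs; the gripper's body (76 mm by 178 mm) begins 60 mm behind the grasp point.
Start: joints at [73.453, 18.312, 89.639, -0, 72.044, -1.146], TCP at [152.707, 554.367, 224.976] pointing down, gripper open.
Joint ranges: [-177.97, 177.97], [-48.28, 115.42], [12.27, 149.76], [-77.06, 257.06], [2.81, 150.46], [-146.56, 146.56]. Speed limits (degrees/s): [147.25, 147.25, 180, 180, 180, 180].

INTERFACE

Orientations are given as [roll, pitch, yaw] about the fixed x, y, z axes, in that order (R = Rz(yaw) Ry(pitch) Rx(roll)).
In Python, from workcell import env, grab_frame, camera_model, models gives the robot as it stands.
- The arm moves only by the shell command python3 -m crank 'ROWS' [FORCE]. ROWS is text: rows parted by semicolons, each of 7 numbers parted by spaces: the closure, from -1 (fully open) to 1 (shut), so that 0 is half open, then the shift along the tool's x, y, z in mm, then the turn, a rotation vector about the tool's x, y, z in degrees. A call has 1 to 10 rows; each row shifts and turns the commanded pose from where the row before left it, along the tool's axes as they then stand; what a row does not reach is not made up. A row lasts 1/8 s, in which the tool goes at most 62.5 mm and 10.7 degrees, less where a joint would pass 70% of its speed; a pose out of reach is approached as far as the arm can. A call is refused whole if a number of a shift passes 62.5 or a number of a turn 10.7, either way. A call with a gripper value outside its range is refused whole. The fingers move at their own pace and stop on an object; FORCE is the grip in N (left out, the last holds). Time passes only in rows, so rows that do not move let the fingers close. It gives the time, the measured TCP pose, the force, the opening and the grip force at its end, in the units of the state.
- env.state(): the state, without advancing time (a new reading comes with each control period).
- grab_frame(name): name is "side" or "top" or "wrist"; returns the picture (480x640x3 uint8, blue, green, red); there is no depth.
- camera_model(name): a dict with "K" (3x3 intrinsics, pixels), "R" (3x3) and "t" (3): a world point X has camera coordinates R X + t; the wrist camera has in their place "mount" (4x4, takes a point from camera to tool coordinates, whose origin is the TCP and whose axes are the flange's). Camera axes: x right, y down, z forward; pixel columns grow to the right and rows downward; lengths in mm; the calibration is good to about 2 mm. A picture is of the moment at which its call begins: read the wrist's pose just before it. camera_model takes no time and is no camera call.
- env.job_done(): hands the job in; it is judged then, once.
Trained networks look in the newest picture that a camera, given by its name, has taken for a name from the list of things; names that differ only in an ending like _2 or _b are one class to them, and where a whole thing is asked for, a point or a joint stands for the part that bears it (a point fixed in the world has none). Each returns a list of dicts, best first, with "p" (0 to 1); they miss things now and then, are a little off and sometimes report something else, mostly with a low value. They report only what shows in the picture. A call takes as long as a camera call.
- models.search_frame(name, camera): "point" ([x, y, z] in mm, in world coordinates, good to about 4 mm: the middle of the surface that is visible of it).
The state is a dict: "time_s": time; "qpos": joint angles; "qvel": joint speeds; "effort": joint torques, N m; "ee_pos": TCP position; "ee_rot": TCP orientation; "force": force on the tool from outside, world axes, zero at the start; "torque": the same for the moment, N m; "gripper_width": finger opening in mm; "gripper_force": force on a finger pad.
Only numpy, scipy, OpenCV 4.12 (cv2) and the standard library are available. Lean on these libraries where they do the work, as an engineer would, in place of code of your own. Each camera call takes 0.05 s, during which the arm holds its last target. There are 200 camera calls.

TASK

The filled wax mould stands under the low wooden rack with its top handle covered. Draw it out far enough to free the handle and let go of it on the bench, then take it by the top handle and lay it flat in the open cooling drawer, white tab towards the drawer's front, and let go. Then press down the orange release lever, push the drawer gently, without slamming, until it is fully home with the lever sprung back up, and leave the bottle, the tin and the pot where they are.

Things in the scene. Friction and masses are not known exactly. Their poses are not given: they have to be found in the camera images.
- mould: Loose wax mould, about 0.3 kg. Purple body 90 (x) x 74 (y) x 20 mm with red and pink set wax; origin under its middle (near the centre of mass), z up. A white tab 24 mm wide, 14 mm high reaches from the -x end to x = -97 mm (142 mm overall). White handle bar over the middle on two posts. Starts on the bench under the rack, x nearly along the rack's x, tab sticking out in front.
- mould_tab (a point): Point on the mould's tab, at (-85, 0, 7) mm in the mould's frame: where to pinch it across y (24 mm wide, 14 mm high from the bench) to drag it. Axes as the mould's.
- mould_handle (a point): Middle of the mould's white handle bar, at (0, 0, 54) mm in the mould's frame. Bar 50 mm long in x, 14 mm wide in y, 14 mm high, top 61 mm above the mould's underside; posts 10 mm wide at x = -21 and +21 mm. Pinch it across y. Axes as the mould's.
- rack: Fixed low wooden rack. Origin on the bench under the middle of its front edge; x points into the rack. Slatted board x = 0 to 160 mm, 132 mm wide, z = 75 to 85 mm (gaps 13 mm); 8 mm side walls, 116 mm between them; two tins on the board behind x = 88 mm, up to z = 112 mm. Open, clear bench in front. Stands left or right of the drawer unit.
- cabinet: Fixed white drawer unit. Origin on the bench at its front face, in line with the drawer's middle; x points to its rear, along which the drawer closes. 240 mm deep, y = -92 to +67 mm; roof from 88 to 98 mm above the bench.
- tray (a joint): Slide of the cooling drawer, m: 0 = home, 0.16 = fully out; starts at 0.157 to 0.16, where the lever's tooth behind a catch blocks closing. Closing moves it to +x of tray_place. Friction about 2 N; it stays where left. Once pushed about 25 mm in from fully out it is past the catch and the lever need not be held.
- tray_place (a point): Point on the drawer's floor, moving with it, where the mould's origin belongs, with the mould's x along this x (to the drawer's rear, closing direction). 14 mm above the bench. Inside: x = -103 to +51 mm, y = -43 to +43 mm (6 mm play around the mould), walls 26 mm above the floor. Blue front panel x = -113 to -103 mm, y = -90 to +65 mm, top 94 mm above the bench.
- lever (a joint): Orange release lever on the drawer's front, rad: 0 = up (locked), 0.2 = fully down. Frees the drawer above 0.125. A spring returns it: about 3 N at the pad to start moving it, 6 N at full press. Unless it is pressed, pushing the drawer does not move it.
- lever_pad (a point): Middle of the top of the lever's orange pad, 50 (x) x 36 (y) x 7 mm, in front of the front panel near its -y end; moves with lever and drawer. Top 80 mm above the bench, 23 mm lower fully pressed, when it also shifts 10 mm away from the panel. At rest the panel's outer face is 17 mm from it to +x of tray_place; a finger standing on the pad can push on that face.
- oil: Bystander: amber bottle with a black cap, 36 mm diameter, 72 mm high; origin under its centre. Leave it standing.
- tin: Bystander: steel tin, 74 mm diameter, 50 mm high; origin under its centre. Leave it.
- pot: Bystander: open aluminium pouring pot, 100 mm diameter at the rim, 100 mm high; origin under its centre. Leave it.

How it is judged (in metres and radians):
On the way, in this order (a step that is already met when the one before it is completed fails the run):
1. the mould is out from under the rack's board (its handle clear of the front edge), lying on the bench, let go and at rest (x of mould_handle in the frame of rack below -0.026 m and height (world z) of mould below 0.006 m and angle between mould's own z axis and vertical below 0.06 rad and contact force between the fingers and mould below 0.2 N and linear speed of mould below 0.02 m/s), for 0.1 s.
2. the mould is lifted by its top handle (grip point within 35 mm of the handle's middle) (contact force between the fingers and mould above 0.5 N and distance between the grasp point and mould_handle below 0.035 m and height (world z) of mould above 0.02 m), for 0.1 s.
3. the mould lies seated in the drawer, let go and at rest, while the drawer is still out (over 0.14 m) (horizontal distance between mould and tray_place below 0.012 m and z of mould in the frame of tray_place between -0.006 and 0.006 m and angle between mould's own z axis and vertical below 0.06 rad and angle between the x axis of mould and the x axis of tray_place, either way round below 0.2 rad and contact force between the fingers and mould below 0.2 N and linear speed of mould below 0.02 m/s and value of joint tray above 0.14 m), for 0.1 s.
4. the lever is pressed (over 0.11 rad) while the drawer is still out (over 0.14 m) (value of joint lever above 0.11 rad and value of joint tray above 0.14 m), for 0.02 s.
At the end, for the whole second after the job is handed in: The drawer is home (within 6 mm), the lever back up (under 0.04 rad), and the mould lies flat on the drawer's floor at rest: origin within 12 mm horizontally and 6 mm in height of tray_place, tab to the front, within 0.2 rad of the drawer's direction, tilted less than 0.06 rad (horizontal distance between mould and tray_place below 0.012 m and z of mould in the frame of tray_place between -0.006 and 0.006 m and angle between mould's own z axis and vertical below 0.06 rad and angle between the x axis of mould and the x axis of tray_place, either way round below 0.2 rad and value of joint tray below 0.006 m and value of joint lever below 0.04 rad and linear speed of mould below 0.01 m/s); the robot touches nothing.
It fails at once if the drawer is slammed (closing faster than 0.4 m/s) (velocity of joint tray below -0.4 m/s).
It fails at once if the bottle, tin or pot is moved by more than 25 mm or tipped (distance of any of oil, tin, pot from where it was at the start of the episode above 0.025 m or angle between any of oil, tin, pot's own z axis and vertical above 0.3 rad).
It also fails if it takes over 61 s, if anything falls off the work surface, if the arm or the gripper's body presses on something with over 40 N, if the wrist force passes 120 N, or if a joint passes its speed limit or range.

## Working session

There is one attempt and no reset: what is moved stays moved. The work goes in short steps, Python scripts to look and compute and a shell command to move; the robot and the scene stay as the last step left them, time stands still between calls to the robot, and variables do not carry over. Pictures are saved under pics/ and viewed, at most 10 in all, crops included, and the job is handed in when it is done.

```bash
mkdir -p pics; ls
cat > h.py <<'E'
import numpy as np,cv2
from workcell import env,grab_frame,camera_model,models
from scipy.spatial.transform import Rotation as Ro
def cam(n,s=None):
    c=camera_model(n);K=np.array(c["K"])
    if n!="wrist": return K,np.array(c["R"]),np.array(c["t"])
    s=s or env.state();T=np.eye(4);T[:3,:3]=Ro.from_euler('xyz',s["ee_rot"],degrees=True).as_matrix();T[:3,3]=s["ee_pos"]
    M=np.linalg.inv(T@np.array(c["mount"]));return K,M[:3,:3],M[:3,3]
def px2w(n,u,v,z,s=None):
    K,R,t=cam(n,s);d=R.T@np.linalg.solve(K,[u,v,1.]);o=-R.T@t;return o+d*(z-o[2])/d[2]
def w2px(n,X,s=None):
    K,R,t=cam(n,s);p=K@(R@np.array(X,float)+t);return p[:2]/p[2]
def snap(n,f):
    im=grab_frame(n);cv2.imwrite("pics/"+f,im);return im
E
python3 - <<'E'
from h import *
s=env.state();print(s["ee_pos"],s["ee_rot"],s["gripper_width"])
snap("top","t0.png");snap("side","s0.png")
for n in ["mould","mould_tab","mould_handle","rack","cabinet","tray_place","lever_pad","oil","tin","pot"]:
  for c in ["top","side"]:
    try:print(n,c,[(np.round(d["point"]),round(d["p"],2)) for d in models.search_frame(n,c)[:2]])
    except Exception as e:print(n,c,e)
E
```

```text
pics
[152.57573314 553.88223219 224.10992503] [-1.79898401e+02 -6.89808909e-04  1.64600509e+02] 91.35347983111649
mould top [(array([652., 178.,  18.]), 0.62)]
mould side [(array([651., 182.,  21.]), 0.85)]
mould_tab top [(array([654., 179.,  21.]), 0.88)]
mould_tab side [(array([653., 178.,  22.]), 0.77)]
mould_handle top []
mould_handle side [(array([656., 183.,  16.]), 0.92)]
rack top [(array([745., 150.,  84.]), 0.56), (array([521., 432.,  52.]), 0.15)]
rack side [(array([733., 176.,  84.]), 0.58)]
cabinet top [(array([ 683., -227.,  100.]), 0.69)]
cabinet side [(array([ 671., -210.,   79.]), 0.93)]
tray_place top [(array([ 543., -207.,   14.]), 0.92)]
tray_place side [(array([ 538., -207.,   30.]), 0.74)]
lever_pad top [(array([ 458., -249.,   78.]), 0.83), (array([723.,  15.,  48.]), 0.42)]
lever_pad side [(array([ 446., -235.,   78.]), 0.88)]
oil top [(array([720.,  11.,  48.]), 0.77)]
oil side [(array([720.,  20.,  40.]), 0.52), (array([ 537., -206.,   28.]), 0.47)]
tin top [(array([523., 435.,  49.]), 0.92)]
tin side [(array([518., 449.,  48.]), 0.69)]
pot top [(array([ 502., -454.,   54.]), 0.85)]
pot side [(array([ 509., -402.,   68.]), 0.78)]
```

View pics/t0.png

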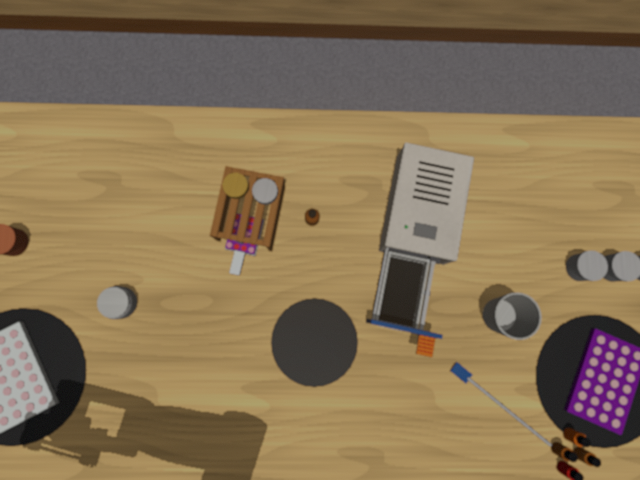

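View pics/s0.png

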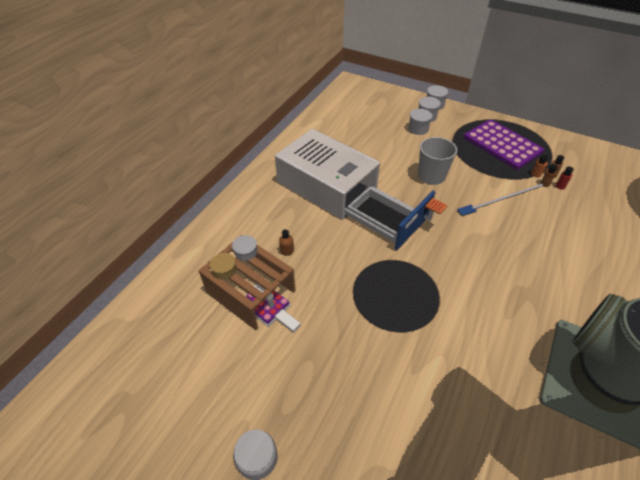

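The top view shows the tab at about (237,262), the rack front from (211,236) to (270,248), the drawer panel from (368,320) to (441,335), the pad at (426,346) and the bottle at (312,216). The side view agrees with this.

Run:
```python
from h import *
P=lambda u,v,z:np.round(px2w("top",u,v,z),1)
for k,a in dict(tip=(236,273,14),tabroot=(241,250,14),bodyL=(227,244,20),bodyR=(256,252,20),rfL=(211,236,85),rfR=(270,248,85),rbL=(226,167,85),rbR=(284,178,85),pL=(368,320,94),pR=(441,335,94),pad=(426,346,80),cabBL=(405,145,98),cabFL=(385,249,98),cabBR=(472,156,98),cabFR=(456,260,98)).items():print(k,P(*a))
print(camera_model("wrist")["mount"])
s=env.state();print(s["qpos"])
```

```text
tip [594.3 182.5  14. ]
tabroot [647.8 173.   14. ]
bodyL [660.5 204.8  20. ]
bodyR [642.9 137.5  20. ]
rfL [668.4 228.1  85. ]
rfR [644.1  99.9  85. ]
rbL [823.8 202.2  85. ]
rbR [801.2  73.3  85. ]
pL [ 492.6 -111.6   94. ]
pR [ 462.9 -266.3   94. ]
pad [ 438.8 -237.5   80. ]
cabBL [ 878.8 -195.1   98. ]
cabFL [ 644.  -148.3   98. ]
cabBR [ 856.6 -345.4   98. ]
cabFR [ 622.4 -302.    98. ]
[[ 2.81510094e-04 -9.67791295e-01 -2.51753711e-01  7.13042548e+01]
 [ 9.99999637e-01  4.75007127e-04 -7.07825796e-04 -2.52215941e-01]
 [ 8.04612450e-04 -2.51753420e-01  9.67791077e-01 -1.58139609e+02]
 [ 0.00000000e+00  0.00000000e+00  0.00000000e+00  1.00000000e+00]]
[ 7.34510011e+01  1.83109254e+01  8.96393827e+01 -8.10334844e-04
  7.20434204e+01 -1.14628649e+00]
```

```bash
python3 -m crank '-1 -53 -24 4 0 0 0;-1 -53 -24 4 0 0 0;-1 -53 -24 4 0 0 0;-1 -53 -24 4 0 0 0;-1 -53 -24 4 0 0 0;-1 -53 -24 4 0 0 0;-1 -53 -24 4 0 0 0;-1 -53 -24 4 0 0 0;-1 -53 -24 4 0 0 0;-1 -53 -24 4 0 0 -3'
python3 - <<'E'
from h import *
s=env.state();print(s["ee_pos"],s["ee_rot"],s["time_s"])
snap("wrist","w1.png")
E
```

```text
time_s: 2.35
ee_pos: [601.4, 180.9, 184.9]
ee_rot: [180.0, 0.0, 167.7]
force: [0.4, 0.5, 0.6]
gripper_width: 91.1
gripper_force: 0.0
[601.36383809 180.88149893 184.91677599] [1.79968850e+02 1.50670411e-02 1.67668479e+02] 2.35
```

View pics/w1.png

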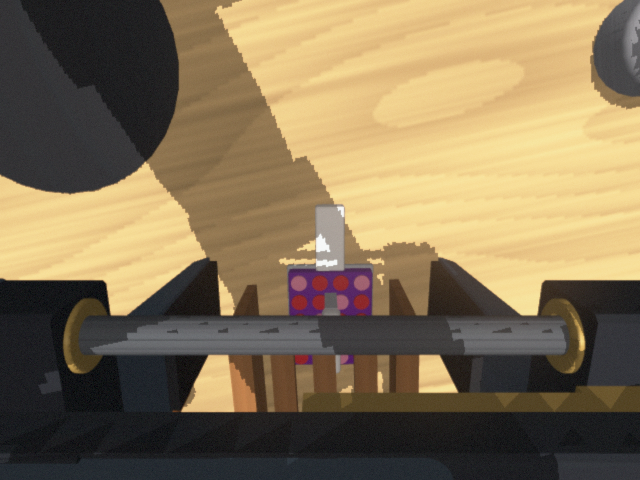

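The wrist view shows the tab from its tip at (330,206) to its root at (330,268), straight along the image columns, so the yaw is aligned. The body's front edge is at row 268.

Run:
```python
from h import *
s=env.state();R=Ro.from_euler('xyz',s["ee_rot"],degrees=True).as_matrix()
for k,a in dict(tip=(330.5,206,14),root=(330.5,268,14),rackL=(240,300,85),L=(316,230,14),Rr=(345,230,14)).items():
  p=px2w("wrist",*a,s);print(k,p.round(1),(R.T@(p-s["ee_pos"])).round(1))
```

```text
tip [597.4 182.5  14. ] [ 11.7   5.  169.8]
root [648.1 171.5  14. ] [-40.2   5.2 170.1]
rackL [632.9 112.7  85. ] [-38.5 -55.7  99.3]
L [614.  166.9  14. ] [ -7.9  -6.6 170. ]
Rr [619.1 189.8  14. ] [ -7.9  16.8 169.9]
```

```bash
python3 -m crank '-1 2 5 50 0 0 0;-1 2 0 50 0 0 0;-1 0 0 50 0 0 0;-1 0 0 19 0 0 0;1 0 0 0 0 0 0;1 0 0 0 0 0 0;1 0 0 0 0 0 0;1 0 0 0 0 0 0' 20
```

```text
time_s: 3.4
ee_pos: [597.4, 188.1, 16.7]
ee_rot: [180.0, 0.1, 167.6]
force: [0.7, 0.3, -0.3]
gripper_width: 53.9
gripper_force: 0.0
```

```bash
python3 -m crank '1 0 0 0 0 0 0;1 0 0 0 0 0 0;1 0 0 0 0 0 0;1 0 0 0 0 0 0' ; python3 -m crank '1 10 0 0 0 0 0;1 20 0 0 0 0 0;1 20 0 0 0 0 0;1 20 0 0 0 0 0;1 20 0 0 0 0 0;1 10 0 0 0 0 0;1 0 0 0 0 0 0'
```

```text
time_s: 3.9
ee_pos: [597.0, 187.9, 16.0]
ee_rot: [-180.0, -0.0, 167.6]
force: [-0.9, -0.8, 1.2]
gripper_width: 24.0
gripper_force: 20.0
time_s: 4.78
ee_pos: [498.1, 209.6, 16.0]
ee_rot: [-180.0, -0.1, 167.6]
force: [-2.0, -0.0, 1.0]
gripper_width: 23.6
gripper_force: 20.0
```

```bash
python3 -m crank '-1 0 0 0 0 0 0;-1 0 0 0 0 0 0;-1 0 0 0 0 0 0;-1 0 0 -40 0 0 0;-1 0 0 -50 0 0 0;-1 -30 0 -50 0 0 0;-1 0 0 0 0 0 0'
python3 - <<'E'
from h import *
s=env.state();print(s["ee_pos"],s["ee_rot"],s["time_s"],s["gripper_width"])
snap("wrist","w2.png")
E
```

```text
time_s: 5.65
ee_pos: [533.2, 203.7, 160.4]
ee_rot: [179.7, 0.6, 167.5]
force: [0.2, -0.3, -0.7]
gripper_width: 90.0
gripper_force: 0.0
[533.15480935 203.6567132  160.42206125] [179.66596909   0.55202192 167.52734763] 5.65 89.9604790240498
```

View pics/w2.png

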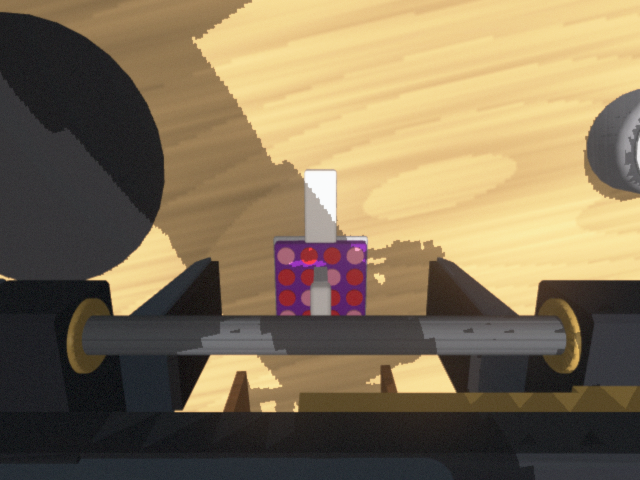

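The mould is drawn clear of the rack and square to the tool. The tab tip is at (320.5,170), its root at (320.5,241), and the handle front is at about (320,280).

Run:
```python
from h import *
s=env.state();R=Ro.from_euler('xyz',s["ee_rot"],degrees=True).as_matrix()
for k,a in dict(tip=(320.5,170,14),root=(320.5,241,14),hand=(320.5,280,61),bodyf=(320.5,240,20)).items():
  p=px2w("wrist",*a,s);print(k,p.round(1),(R.T@(p-s["ee_pos"])).round(1))
  o=p+{'tip':97,'root':45,'hand':25,'bodyf':45}[k]*np.array([.976,-.216,0]);print(o.round(1),(R.T@(o-s["ee_pos"])).round(1))
```

```text
tip [488.7 209.8  14. ] [ 42.6  -2.7 143.4]
[583.4 188.9  14. ] [-54.4  -2.7 143.7]
root [540.  198.4  14. ] [-10.   -2.8 143.6]
[583.9 188.7  14. ] [-55.   -2.8 143.7]
hand [553.  195.8  61. ] [-23.4  -2.4  96.6]
[577.4 190.4  61. ] [-48.4  -2.4  96.7]
bodyf [537.7 199.   20. ] [ -7.6  -2.7 137.6]
[581.6 189.2  20. ] [-52.6  -2.7 137.7]
```

```bash
python3 -m crank '-1 -30 -2 10 0 0 0;-1 -26 0 20 0 0 0;-1 0 0 40 0 0 0;-1 0 0 30 0 0 0;-1 0 0 8 0 0 0;1 0 0 0 0 0 0;1 0 0 0 0 0 0;1 0 0 0 0 0 0;1 0 0 0 0 0 0;1 0 0 0 0 0 0' 25; python3 -m crank '1 0 0 0 0 0 0;1 0 0 0 0 0 0;1 0 0 0 0 0 0;1 0 0 0 0 0 0'
```

```text
time_s: 6.95
ee_pos: [583.1, 189.1, 48.4]
ee_rot: [180.0, 0.0, 167.6]
force: [-0.2, -0.0, -0.2]
gripper_width: 43.8
gripper_force: 0.0
time_s: 7.45
ee_pos: [583.1, 189.3, 47.9]
ee_rot: [180.0, 0.0, 167.6]
force: [0.1, 0.6, 0.5]
gripper_width: 13.6
gripper_force: 25.0
```

```bash
python3 -m crank '1 0 0 -20 0 0 0;1 0 0 -50 0 0 0;1 0 0 -50 0 0 0;1 0 -30 0 0 0 0;1 -5 -45 0 0 0 0;1 -6 -50 0 0 0 0;1 -6 -50 0 0 0 0;1 -6 -50 0 0 0 -2;1 -6 -50 0 0 0 0;1 -5 -45 0 0 0 0'; python3 -m crank '1 -5 -40 0 0 0 0;1 -5 -36 0 0 0 0;1 0 0 0 0 0 0;1 0 0 0 0 0 0'
python3 - <<'E'
from h import *
s=env.state();print(s["ee_pos"],s["ee_rot"],s["time_s"],s["gripper_width"])
snap("wrist","w3.png")
E
```

```text
time_s: 8.7
ee_pos: [549.8, -132.8, 167.2]
ee_rot: [-180.0, -0.1, 169.6]
force: [0.1, -0.1, -3.3]
gripper_width: 14.2
gripper_force: 25.0
time_s: 9.2
ee_pos: [546.3, -207.1, 167.2]
ee_rot: [179.9, -0.1, 169.6]
force: [-0.4, 0.1, -3.7]
gripper_width: 13.6
gripper_force: 25.0
[ 546.2979705  -207.11603758  167.19134163] [ 1.79944538e+02 -1.10399082e-01  1.69577856e+02] 9.2 13.564231394039384
```

View pics/w3.png

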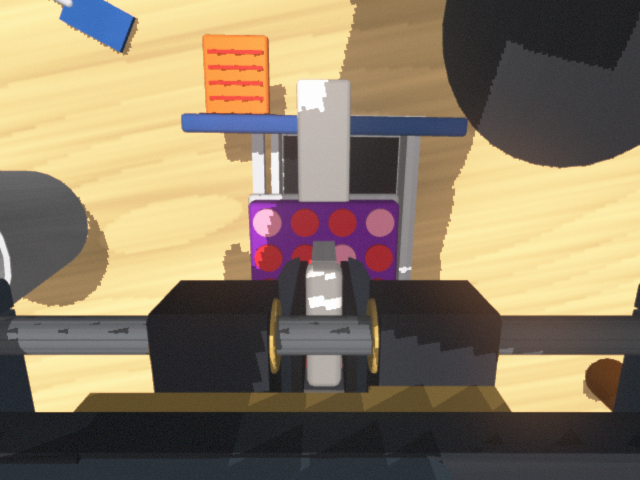

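The panel top runs from (183,114) to (466,119), with its far edge at about row 131–136. The pad spans u 204–269 and v 35–114, and the dark drawer floor spans u 283–398 at rows 137–193.

Run:
```python
from h import *
s=env.state();R=Ro.from_euler('xyz',s["ee_rot"],degrees=True).as_matrix()
for k,a in dict(pL=(183,114,94),pR=(466,119,94),pLi=(183,131,94),pRi=(466,136,94),padTL=(204,36,80),padTR=(269,37,80),padBR=(269,113,80),padBL=(206,113,80),floorL=(284,165,14),floorR=(398,165,14),wallR=(400,200,40),wallRo=(418,200,40),tip=(324,81,133.2)).items():
  p=px2w("wrist",*a,s);print(k,p.round(1),(R.T@(p-s["ee_pos"])).round(1))
for c in ["wrist"]:
  for n in ["lever_pad","tray_place"]:print(n,models.search_frame(n,c)[:1])
im=cv2.imread("pics/w3.png")[20:220,160:500];cv2.imwrite("pics/w3c.png",cv2.resize(im,None,fx=2.3,fy=2.3,interpolation=cv2.INTER_CUBIC))
```

```text
pL [ 455.4 -266.3   94. ] [ 78.7 -75.1  73.5]
pR [ 485.  -118.8   94. ] [76.2 75.4 73.6]
pLi [ 463.9 -268.6   94. ] [ 70.  -75.8  73.4]
pRi [ 493.8 -119.6   94. ] [67.4 76.2 73.6]
padTL [ 417.1 -249.    80. ] [119.5 -64.9  87.5]
padTR [ 423.9 -214.6   80. ] [119.  -29.9  87.6]
padBR [ 462.4 -222.9   80. ] [ 79.7 -31.1  87.5]
padBL [ 456.  -257.8   80. ] [ 79.7 -66.6  87.5]
floorL [ 496.4 -227.6   14. ] [ 45.3 -29.6 153.4]
floorR [ 511.5 -145.    14. ] [ 45.3  54.3 153.5]
wallR [ 532.5 -151.    40. ] [ 23.6  52.2 127.5]
wallRo [ 534.7 -138.8   40. ] [ 23.7  64.6 127.5]
tip [ 456.7 -190.5  133.2] [91.2 -0.2 34.3]
lever_pad [{'point': [441.4, -239.6, 79.3], 'p': 0.84}]
tray_place [{'point': [486.4, -223.9, 80.4], 'p': 0.89}]
```

View pics/w3c.png

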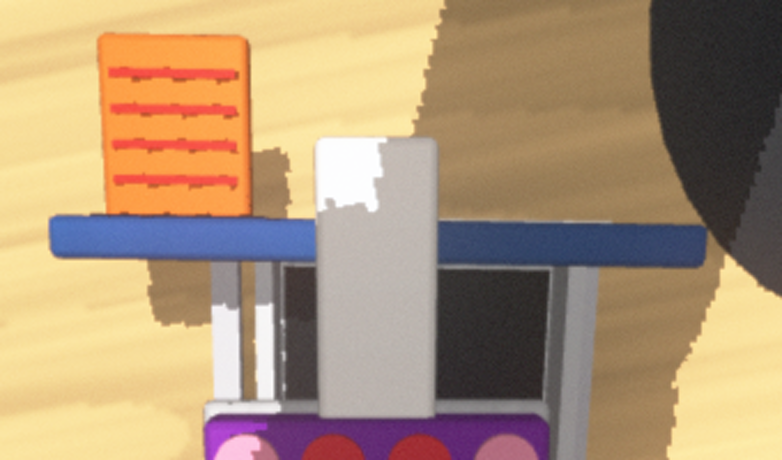

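```bash
python3 - <<'E'
from h import *
s=env.state();R=Ro.from_euler('xyz',s["ee_rot"],degrees=True).as_matrix()
for a in [(324,80,133.2),(324,200.5,133.2),(325,241,180),(249,206,139),(397,206,139)]:
  p=px2w("wrist",*a,s);print((R.T@(p-s["ee_pos"])).round(1))
E
python3 -m crank '1 -15 5 0 0 0 1;1 -15 6 0 0 0 0;1 0 0 0 0 0 0;1 0 0 0 0 0 0;1 0 0 0 0 0 0'
python3 - <<'E'
from h import *
s=env.state();print(s["ee_pos"],s["ee_rot"],s["time_s"])
im=snap("wrist","w4.png")[20:240,160:500];cv2.imwrite("pics/w4c.png",cv2.resize(im,None,fx=2.3,fy=2.3,interpolation=cv2.INTER_CUBIC))
E
```

```text
[91.6 -0.2 34.6]
[38.9 -0.2 34.5]
[ 32.    0.2 -12.3]
[ 37.4 -34.1  28.7]
[37.4 32.9 28.8]
time_s: 9.98
ee_pos: [578.1, -202.5, 167.8]
ee_rot: [180.0, -0.0, 168.6]
force: [-0.4, 0.0, -2.7]
gripper_width: 13.6
gripper_force: 25.0
[ 578.0804862  -202.53141131  167.80854292] [ 1.79997225e+02 -3.50572163e-02  1.68593184e+02] 9.975
```

View pics/w4c.png

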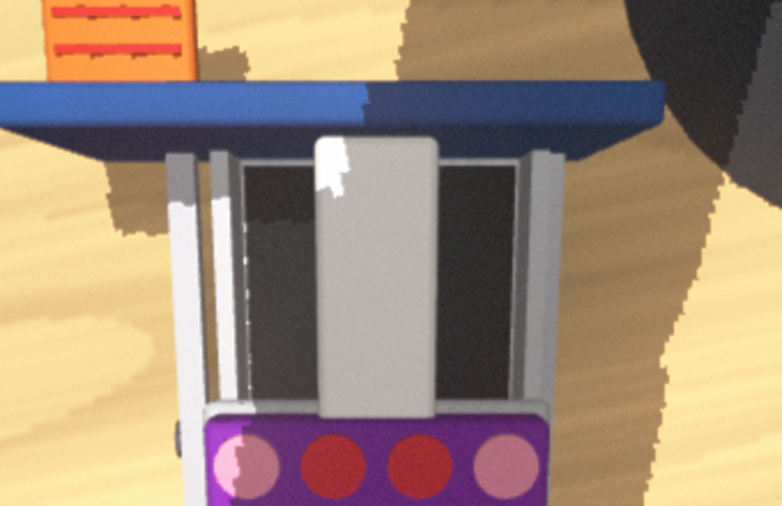

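The mould is now square over the drawer: tab axis at crop column 377, drawer floor at columns 243–519 (midpoint 381), panel front at crop row 82.

Run:
```python
from h import *
s=env.state();R=Ro.from_euler('xyz',s["ee_rot"],degrees=True).as_matrix();z=s["ee_pos"][2]
c=lambda u,v:(160+u/2.3,20+v/2.3)
for k,u,v,h in [("panOut",377,82,94),("panIn",377,127,94),("tip",377,138,z-34.4),("wL",235,300,40),("wR",530,300,40),("fL",245,300,14),("fR",516,300,14),("panR",666,90,94)]:
  p=px2w("wrist",*c(u,v),h,s);print(k,(R.T@(p-s["ee_pos"])).round(1),p.round(1))
```

```text
panOut [107.6  -0.2  73.9] [ 472.6 -181.5   94. ]
panIn [98.1 -0.2 73.9] [ 481.8 -183.4   94. ]
tip [91.6 -0.2 34.4] [ 488.2 -184.7  133.5]
wL [ 57.1 -41.6 127.9] [ 513.9 -232.    40. ]
wR [ 57.1  44.3 127.9] [ 530.9 -147.8   40. ]
fL [ 55.8 -42.2 153.9] [ 515.  -232.8   14. ]
fR [ 55.8  43.9 153.9] [ 532.  -148.5   14. ]
panR [105.9  64.5  73.9] [ 487.  -118.3   94. ]
```

```bash
python3 -m crank '1 0 1 30 0 0 0;1 0 0 35 0 0 0;1 0 0 20 0 0 0;1 0 0 10 0 0 0;1 0 0 6 0 0 0;1 0 0 4 0 0 0;1 0 0 0 0 0 0;1 0 0 0 0 0 0'
```

```text
time_s: 11.02
ee_pos: [579.0, -201.7, 63.5]
ee_rot: [-180.0, 0.1, 168.6]
force: [0.2, 0.7, -3.4]
gripper_width: 13.9
gripper_force: 25.0
```

```bash
python3 -m crank '1 0 0 1.5 0 0 0;1 0 0 1 0 0 0;1 0 0 0 0 0 0'; python3 -m crank '-1 0 0 0 0 0 0;-1 0 0 0 0 0 0;-1 0 0 0 0 0 0;-1 0 0 0 0 0 0;-1 0 0 -30 0 0 0;-1 0 0 -40 0 0 0;-1 0 0 -40 0 0 0;-1 0 0 0 0 0 0;-1 0 0 0 0 0 0'
python3 - <<'E'
from h import *
s=env.state();R=Ro.from_euler('xyz',s["ee_rot"],degrees=True).as_matrix();print(s["ee_pos"],s["time_s"])
im=snap("wrist","w5.png");print([d for d in models.search_frame("lever_pad","wrist")][:1])
E
```

```text
time_s: 11.4
ee_pos: [579.2, -201.8, 62.0]
ee_rot: [-180.0, 0.1, 168.6]
force: [-1.1, 1.3, 4.5]
gripper_width: 14.3
gripper_force: 25.0
time_s: 12.52
ee_pos: [578.1, -201.3, 169.7]
ee_rot: [180.0, -0.1, 168.6]
force: [-0.4, 0.3, -0.3]
gripper_width: 91.2
gripper_force: 0.0
[ 578.09632856 -201.3037544   169.65450686] 12.525
[{'point': [456.2, -244.5, 78.5], 'p': 0.83}]
```

View pics/w5.png

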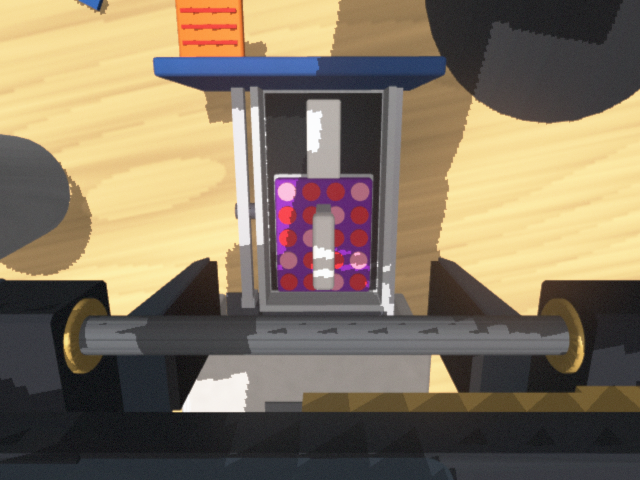

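The mould is seated: body centred at u 323.5 between drawer walls at 265 and 382, tab tip about 5 mm off the front panel. Next is the lever.

```bash
python3 -m crank '1 33 -16 0 0 0 0;1 33 -16 0 0 0 0;1 33 -15 0 0 0 0;1 31 -15 0 0 0 0;1 0 0 20 0 0 0;1 0 0 25 0 0 0;1 0 0 20 0 0 0;1 0 0 0 0 0 0;1 0 0 0 0 0 0' 30
```

```text
time_s: 13.75
ee_pos: [439.2, -236.7, 105.5]
ee_rot: [180.0, -0.0, 168.6]
force: [-0.2, -0.1, -0.7]
gripper_width: 4.0
gripper_force: 0.0
```

```bash
python3 -m crank '1 0 0 12 0 0 0;1 0 0 10 0 0 0;1 0 0 6 0 0 0;1 0 0 4 0 0 0;1 0 0 0 0 0 0;1 0 0 0 0 0 0'
python3 - <<'E'
from h import *
snap("wrist","w6.png")
E
```

```text
time_s: 14.5
ee_pos: [439.0, -236.7, 73.6]
ee_rot: [-180.0, 0.0, 168.6]
force: [-1.1, 0.3, 5.9]
gripper_width: 0.4
gripper_force: 3.1
```

View pics/w6.png

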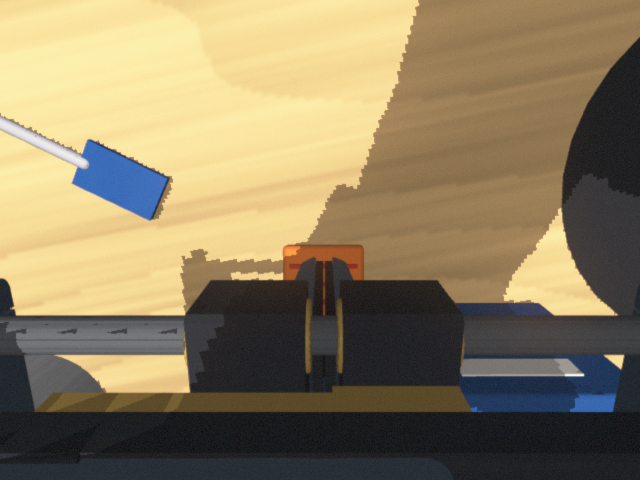

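The fingers stand on the pad with the lever pressed at 5.9 N. Now pushing.

```bash
python3 -m crank '1 0 0 2 0 0 0;1 0 0 0 0 0 0;1 -4 0 0 0 0 0;1 -5 0 0 0 0 0;1 -7 0 0 0 0 0;1 -8 0 0 0 0 0;1 -8 0 0 0 0 0;1 -8 0 0 0 0 0'
```

```text
time_s: 15.55
ee_pos: [478.3, -244.6, 71.7]
ee_rot: [-180.0, -0.0, 168.6]
force: [-2.6, 0.4, 5.5]
gripper_width: 0.5
gripper_force: 3.4
```

```bash
python3 -m crank '1 -10 0 0 0 0 0;1 -12 0 0 0 0 0;1 -12 0 0 0 0 0;1 -12 0 0 0 0 0;1 -12 0 0 0 0 0;1 -12 0 0 0 0 0;1 -12 0 0 0 0 0;1 -10 0 0 0 0 0;1 -8 0 0 0 0 0;1 -5 0 0 0 0 0'; python3 -m crank '1 -4 0 0 0 0 0;1 -4 0 0 0 0 0'
```

```text
time_s: 16.8
ee_pos: [581.6, -265.2, 71.9]
ee_rot: [180.0, 0.0, 168.6]
force: [-2.3, 2.0, 6.1]
gripper_width: 0.4
gripper_force: 3.3
time_s: 17.05
ee_pos: [589.1, -266.7, 71.9]
ee_rot: [180.0, 0.0, 168.6]
force: [-5.2, 1.2, 8.1]
gripper_width: 0.4
gripper_force: 4.4
```

```bash
for i in 1; do python3 -m crank '1 -3 0 0 0 0 0;1 -2 0 0 0 0 0;1 0 0 0 0 0 0'; done
```

```text
time_s: 17.42
ee_pos: [590.8, -267.0, 71.2]
ee_rot: [180.0, -0.4, 168.6]
force: [-7.8, 1.7, 8.8]
gripper_width: 0.4
gripper_force: 4.9
```

```bash
python3 -m crank '1 4 0 0 0 0 0;1 0 0 -10 0 0 0;1 0 0 -20 0 0 0;1 10 0 -40 0 0 0;1 40 0 -10 0 0 0;1 0 0 0 0 0 0;1 0 0 0 0 0 0'
python3 - <<'E'
from h import *
s=env.state();print(s["ee_pos"])
im=snap("wrist","w7.png");t=snap("top","t7.png")
c=cv2.resize(t[130:370,350:480],None,fx=2.3,fy=2.3,interpolation=cv2.INTER_CUBIC)
w=cv2.resize(im,(480,360));o=np.zeros((552,800,3),np.uint8);o[:c.shape[0],:c.shape[1]]=c;o[:360,310:790]=w;cv2.imwrite("pics/m7.png",o)
print(models.search_frame("lever_pad","wrist")[:1],models.search_frame("lever_pad","top")[:1])
E
```

```text
time_s: 18.3
ee_pos: [541.2, -257.2, 151.3]
ee_rot: [180.0, 0.0, 168.6]
force: [-0.1, -0.7, -1.1]
gripper_width: 0.1
gripper_force: 0.0
[ 541.21993896 -257.24159905  151.26557969]
[] [{'point': [599.3, -270.8, 79.9], 'p': 0.53}]
```

View pics/m7.png

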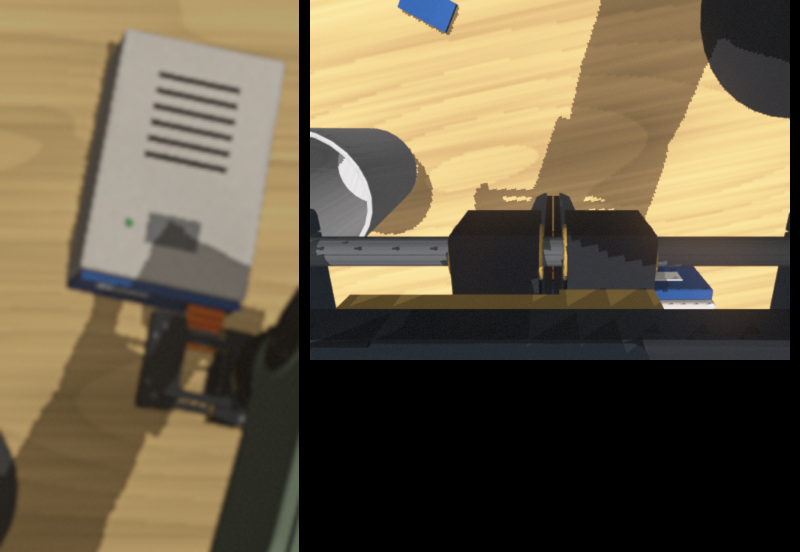

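The panel now sits against the cabinet and the lever pad has gone with it. I'll confirm it is home by a light push on the panel's middle, away from the lever.

```bash
python3 -m crank '1 0 30 0 0 0 0;1 0 30 20 0 0 0;1 0 0 30 0 0 0;1 -15 0 20 0 0 0;1 -20 0 0 0 0 0;1 -8 0 0 0 0 0;1 -3 0 0 0 0 0;1 0 0 0 0 0 0'; python3 -m crank '1 -3 0 0 0 0 0;1 0 0 0 0 0 0';python3 -m crank '1 -3 0 0 0 0 0;1 0 0 0 0 0 0';python3 -m crank '1 -3 0 0 0 0 0;1 0 0 0 0 0 0'
```

```text
time_s: 19.5
ee_pos: [597.7, -207.4, 81.5]
ee_rot: [180.0, -0.0, 168.6]
force: [-0.4, 0.4, -0.1]
gripper_width: 0.4
gripper_force: 0.0
time_s: 19.75
ee_pos: [600.8, -208.1, 81.7]
ee_rot: [180.0, 0.0, 168.6]
force: [0.0, -0.6, -0.2]
gripper_width: 0.5
gripper_force: 0.0
time_s: 20.0
ee_pos: [604.0, -208.7, 81.5]
ee_rot: [180.0, 0.0, 168.6]
force: [0.6, 0.0, 0.4]
gripper_width: 0.3
gripper_force: 0.0
time_s: 20.25
ee_pos: [607.0, -209.3, 81.4]
ee_rot: [180.0, 0.0, 168.6]
force: [-0.1, -0.1, -0.1]
gripper_width: 0.7
gripper_force: 0.0
```

```bash
python3 -m crank '1 -2 0 0 0 0 0;1 0 0 0 0 0 0';python3 -m crank '1 -2 0 0 0 0 0;1 0 0 0 0 0 0';python3 -m crank '1 -2 0 0 0 0 0;1 0 0 0 0 0 0';python3 -m crank '1 -2 0 0 0 0 0;1 0 0 0 0 0 0'
```

```text
time_s: 20.5
ee_pos: [608.8, -209.6, 81.4]
ee_rot: [180.0, 0.0, 168.6]
force: [-0.4, 0.5, -0.4]
gripper_width: 0.6
gripper_force: 0.0
time_s: 20.75
ee_pos: [610.7, -210.0, 81.4]
ee_rot: [180.0, 0.0, 168.6]
force: [0.1, 0.8, 0.6]
gripper_width: 0.3
gripper_force: 0.0
time_s: 21.0
ee_pos: [611.3, -210.1, 81.3]
ee_rot: [180.0, -0.2, 168.6]
force: [-5.3, 0.7, 3.4]
gripper_width: 0.7
gripper_force: 2.6
time_s: 21.25
ee_pos: [611.3, -210.1, 81.4]
ee_rot: [180.0, -0.4, 168.6]
force: [-8.5, 1.6, 5.6]
gripper_width: 0.5
gripper_force: 5.0
```

The panel meets a hard stop exactly where home is predicted (611 against 612 mm).

```bash
python3 -m crank '1 20 0 0 0 0 0;1 40 0 0 0 0 0;1 50 0 -40 0 0 0;1 40 0 -50 0 0 0;1 0 50 -20 0 0 0;1 0 50 0 0 0 0;1 0 50 0 0 0 0;1 0 50 0 0 0 0;1 0 0 0 0 0 0;1 0 0 0 0 0 0'
python3 - <<'E'
from h import *
grab_frame("top");grab_frame("side")
for n in ["lever_pad","oil","tin","pot"]:print(n,[(np.round(d["point"]),round(d["p"],2)) for c in ("top","side") for d in models.search_frame(n,c)[:1]])
E
```

```text
time_s: 22.5
ee_pos: [509.5, 14.2, 189.3]
ee_rot: [-180.0, 0.1, 168.6]
force: [-0.4, -0.6, 0.7]
gripper_width: 0.6
gripper_force: 0.0
lever_pad [(array([ 589., -267.,   78.]), 0.75)]
oil [(array([721.,  13.,  48.]), 0.65), (array([719.,  20.,  42.]), 0.75)]
tin [(array([522., 435.,  48.]), 0.87), (array([520., 447.,  50.]), 0.65)]
pot [(array([ 505., -454.,   59.]), 0.59), (array([ 509., -403.,   70.]), 0.71)]
```

```bash
python3 -c "
from workcell import env
print(env.job_done())"
```

```text
the job is handed in; nothing more can be done
None
```

The job is handed in after about 23 s. The mould was seated tab to the front in the drawer, the drawer met its home stop on a light push and the lever reads up. The bottle, tin and pot read where they started; the hand-in gave no verdict.

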